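Lock the sample drawer open with its ball-lock pin

TASK

Take the brown bottle that stands in front of the small sample drawer out of its way and stand it upright on the bench, then pull the drawer fully out to its stop by its handle. Lock the drawer open with the ball-lock pin parked in the bridge above it: hold its red thumb button in while pushing the pin fully home through the aligned holes, then let go so that the button springs back out. Do not push the bottle with the drawer or tip it over, and leave the other bottle, the beaker and the carton standing where they are.

Things in the scene. Friction and masses are not known exactly. Their poses are not given: they have to be found in the camera images.
- dock: Housing of the sample drawer, screwed to the bench: white walls, open top, 165 mm deep (x from -90 to +75 mm) and 162 mm wide, walls 60 mm high. Origin on the bench under it; its -x axis is the front, the way the drawer opens. A two-leaf aluminium bridge stands across it, centred at x = -30 mm: lower leaf 48 x 162 mm at heights 60 to 70 mm, upper leaf 48 x 76 mm at heights 95 to 105 mm; each leaf has an 18.5 mm hole on the pin's vertical axis at x = -30, y = 0 mm.
- drawer (a joint): How far the blue-fronted drawer is out, m: 0 shut, 0.080 at its stop, where the 18.5 mm hole in the steel strap along the drawer's middle (strap 10 mm thick, top 58 mm above the bench) lies under the bridge holes. It slides along the dock's -x axis with about 2 N friction and stays where it is left.
- drawer_handle (a point): Middle of the drawer's dark bar handle, which moves with the drawer: a round bar 12 mm thick and about 84 mm long along the dock's y axis, 72 mm above the bench, 38 mm in front of the drawer's front (32 mm clear behind the bar). The drawer front's top edge is 60 mm above the bench.
- pin_button_top (a point): Centre of the top of the ball-lock pin's round red thumb button (22 mm across), on the pin's axis. The button stands 9 mm proud of a black round head, 40 mm across and 16 mm thick, and moves with it; parked, its top is about 162 mm above the bench, and 130 mm when the pin is home and the button is out. Let go, it comes out by itself.
- pin_button (a joint): How far the button is pressed into the pin's head, m: 0 out, 0.006 fully in (about 5 N). Only with the button in do the two brass balls near the pin's tip draw in; with it out they stick out 4 mm and stop the pin on the bridge's lower leaf. With the button in and the drawer at its stop the pin goes down freely; pressing on down on the button does both.
- pin_shoulder (a point): Underside of the ball-lock pin's black head, on its axis (steel shank below it 16 mm across, 75 mm long). The pin stands upright and loose in the bridge's two holes. Parked, this point is 137 mm above the bench; with the pin home it rests on the bridge's upper leaf, 105 mm above the bench, and the balls are then just under the drawer's strap. The pin stays upright as it goes down.
- bottle_mid (a point): Centre, half-way up, of the brown glass bottle with the black cap, 48 mm across and 96 mm tall, standing on the bench in front of the drawer's handle, in the drawer's way.
- clear_bottle_mid (a point): Centre of the clear bottle with the blue cap, 56 mm across, 105 mm tall: leave it alone. It and the beaker stand on either side of the drawer's way, which on which side changes.
- beaker_mid (a point): Centre of the glass beaker, 73 x 77 mm, 94 mm tall: leave it alone.
- film_box_mid (a point): Centre of the orange and white carton, 64 x 111 mm, 58 mm tall, to the right of the housing: leave it alone.
- mini_centrifuge: Small white centrifuge with a blue lid, 139 x 124 x 100 mm, origin on the bench under its middle; fixed clutter, as are the next two.
- log_book: Red notebook lying flat, 170 x 124 x 15 mm, origin under its middle.
- tape_roll: Green tape roll lying flat, 72 mm across, 19 mm high, origin under its middle.
- bottle: The same brown bottle, origin at the centre of its underside.

How it is judged:
By the outcome, as a careful person would: the job done as asked, in the order asked, and still so for the second after the job is handed in, with the robot touching nothing.
It also fails if it takes over 56 s, if anything falls off the work surface, if the arm or the gripper's body presses on something with over 40 N, if the wrist force passes 120 N, or if a joint passes its speed limit or range.

ROBOT

A 7-joint arm with a two-finger parallel gripper is mounted at the origin on a cart in front of the work surface, level with it; the furniture and walls round the work are solid. World frame = base frame: x ahead of the robot, y to its left, z up, the work surface at z = 0. Lengths are in m, angles in rad, forces in N, time in s.
With the tool pointing down it reaches from about 0.425 to 0.875 m from the base axis. Payload 4.7 kg.
Tool frame: the origin (TCP) lies midway between the tips of the shut fingers; the grasp point (between the pads) lies 19 mm behind it; x points along the fingers, y is the direction in which the jaws open and shut, and the axes are right-handed (so a half turn about x gives the same grasp; the last joint's range is limited). The gripper opens to 87 mm and grips with 3 to 60 N. Pads are 19 mm wide; open, the fingers measure 117 mm over their backs; the gripper's body (75 mm by 190 mm) begins 51 mm behind the grasp point.
Start: joints at [-1.221, 0.321, -0.07, 1.45, 0.023, 1.371, -0.057], TCP at [0.214, 0.614, 0.223] pointing down, gripper open.
Joint ranges: [-2.86, 2.86], [-0.3, 2.09], [-1.38, 1.24], [0.06, 2.45], [-1.56, 4.7], [0.09, 2.05], [-2.69, 2.69]. Speed limits (rad/s): [2.57, 2.57, 3.14, 3.14, 3.14, 3.14, 3.14].

INTERFACE

Orientations are given as a rotation vector (axis times angle).
In Python, from bench import ctrl gives the robot as it stands. The module is installed in compiled form; this text tells all that it offers.
- The arm moves only by the tool servo_tool, never from a script. Its arguments are lists of equal length, an entry for each row: "dp": the shift along the tool's x, y, z in units of 25 mm (1.0 is 25 mm), a list of three; "yaw": the turn about the tool's x in units of 6 degrees (1.0 is 6 degrees). A call has exactly 5 rows; each row shifts and turns the commanded pose from where the row before left it, along the tool's axes as they then stand; what a row does not reach is not made up. A row lasts 1/10 s, in which the tool goes at most 50 mm and 8.59 degrees, less where a joint would pass 70% of its speed; a pose out of reach is approached as far as the arm can. A call is refused whole if a number of a shift passes 1 or a number of a turn 1, either way. A call with a gripper value outside its range is refused whole. "fingers" is the opening, from 0 (shut) to 1 (fully open), set as the call begins (left out, the last holds). The fingers move at their own pace and stop on an object; "grip_force" is the grip in N (left out, the last holds). Time passes only in rows, so rows that do not move let the fingers close, or fill a call up. It gives the time, the measured TCP pose, the force and the opening at its end, in the units of the state.
- ctrl.get_state(): the state, without advancing time (a new reading comes with each control period).
- ctrl.get_image(name): name is "scene" or "top" or "wrist"; returns (picture, depth): 420x560x3 uint8, red, green, blue; 420x560 float32, m along the optical axis (not along the pixel's ray), 0 where there is no reading.
- ctrl.camera_info(name): a dict with "fx", "fy", "cx", "cy" (pixels), "distortion" ([k1, k2, p1, p2, k3] as OpenCV has them; the pictures are not rectified), "extrinsics" (4x4, takes a point from world to camera coordinates); the wrist camera has in their place "hand_eye" (4x4, takes a point from camera to tool coordinates, whose origin is the TCP and whose axes are the tool frame's). Camera axes: x right, y down, z forward; pixel columns grow to the right and rows downward; lengths in m; the calibration is good to about 2 mm. A picture is of the moment at which its call begins: read the wrist's pose just before it. camera_info takes no time and is no camera call.
- ctrl.close_job(): hands the job in, once; it reports no verdict.
Trained networks look in the newest picture that a camera, given by its name, has taken for a name from the list of things; names that differ only in an ending like _2 or _b are one class to them, and where a whole thing is asked for, a point or a joint stands for the part that bears it (a point fixed in the world has none). Each returns a list of dicts, best first, with "score" (0 to 1); they miss things now and then, are a little off and sometimes report something else, mostly with a low value. They report only what shows in the picture. A call takes as long as a camera call.
- ctrl.search_frame(camera, label): "extent" ([left, top, right, bottom] in pixels, round what is visible of it).
- ctrl.cut_out(camera, label): "region" (420x560 bool, what is visible of it) and "extent" ([left, top, right, bottom] in pixels, round what is visible of it).
The state is a dict: "time": time; "joint_positions": joint angles; "qd": joint speeds; "joint_torque": joint torques, N m; "position": TCP position; "tool_rot": TCP orientation; "ft_force": force on the tool from outside, world axes, zero at the start; "torque": the same for the moment, N m; "grip_width": opening from 0.0 (shut) to 1.0 (fully open).
Only numpy, scipy, OpenCV 4.12 (cv2) and the standard library are available. Lean on these libraries where they do the work, as an engineer would, in place of code of your own. Each camera call takes 0.05 s, during which the arm holds its last target.

## Working session

There is one attempt and no reset: what is moved stays moved. The work goes in short steps, Python scripts to look and compute and a tool call to move; the robot and the scene stay as the last step left them, time stands still between calls to the robot, and variables do not carry over. Pictures are saved under pics/ and viewed, and the job is handed in when it is done.

Besides the shell and the picture viewer there is one more tool, called after "Request:" in YAML: its name, and indented under it one key for each argument. servo_tool: Moves the arm, as the interface text tells. Its arguments: {"type":"object","properties":{"dp":{"type":"array","items":{"type":"array","items":{"type":"number"}}},"yaw":{"type":"array","items":{"type":"number"}},"fingers":{"type":"number"},"grip_force":{"type":"number"}},"required":["dp","yaw"]}

```bash
mkdir -p pics
cat > h.py <<'E'
import numpy as np, cv2
from bench import ctrl
from scipy.spatial.transform import Rotation as R
def st():
    s=ctrl.get_state(); print('t',round(s['time'],2),'p',np.round(s['position'],4),'rv',np.round(s['tool_rot'],3),'F',np.round(s['ft_force'],1),'g',round(s['grip_width'],3)); return s
def T_wc(name,s=None):
    i=ctrl.camera_info(name)
    if 'extrinsics' in i: return np.linalg.inv(np.array(i['extrinsics']))
    T=np.eye(4);T[:3,:3]=R.from_rotvec(s['tool_rot']).as_matrix();T[:3,3]=s['position'];return T@np.array(i['hand_eye'])
def cloud(name,depth,s=None):
    i=ctrl.camera_info(name);K=np.array([[i['fx'],0,i['cx']],[0,i['fy'],i['cy']],[0,0,1.]])
    h,w=depth.shape;u,v=np.meshgrid(np.arange(w),np.arange(h))
    n=cv2.undistortPoints(np.stack([u,v],-1).reshape(-1,1,2).astype(np.float64),K,np.array(i['distortion'],float)).reshape(h,w,2)
    P=np.concatenate([n*depth[...,None],depth[...,None]],-1);T=T_wc(name,s)
    return P@T[:3,:3].T+T[:3,3]
def grab(name,fn):
    s=ctrl.get_state();im,d=ctrl.get_image(name);cv2.imwrite('pics/'+fn,im[...,::-1]);return im,d,cloud(name,d,s)
E
python3 - <<'E'
from h import *
s=st();print(R.from_rotvec(s['tool_rot']).as_matrix().round(3))
for n in ['top','scene']:
    im,d,P=grab(n,n+'0.png');np.save(n+'0.npy',P)
    print(n,T_wc(n)[:3,3])
    for l in (['bottle','drawer_handle','pin_button_top','clear_bottle_mid','beaker_mid','dock'] if n=='top' else ['bottle','drawer_handle']):
        r=ctrl.cut_out(n,l)
        for q in r[:2]:
            m=q['region']&(d>0);p=P[m]
            print(l,round(q['score'],2),np.round(q['extent']), 'med',np.median(p,0).round(3),'lo',np.percentile(p,3,0).round(3),'hi',np.percentile(p,97,0).round(3))
st()
E
```

```text
t 0.0 p [0.2141 0.6132 0.2215] rv [ 0.262  1.555 -0.265] F [-0.3  0.8 -0.5] g 0.999
[[-0.     0.33   0.944]
 [-0.002  0.944 -0.33 ]
 [-1.    -0.002  0.   ]]
top [-0.26534566  0.28334231  1.71771149]
bottle 0.61 [277. 238. 293. 260.] med [0.434 0.017 0.057] lo [ 0.421 -0.018 -0.003] hi [0.464 0.035 0.099]
drawer_handle 0.64 [254. 187. 292. 230.] med [ 0.588 -0.002  0.045] lo [ 0.522 -0.078  0.009] hi [0.725 0.062 0.078]
pin_button_top 0.31 [303. 199. 327. 216.] med [ 0.587 -0.166  0.054] lo [ 0.557 -0.217  0.007] hi [ 0.629 -0.115  0.065]
beaker_mid 0.88 [316. 220. 333. 246.] med [ 0.464 -0.167  0.049] lo [ 0.42  -0.197 -0.001] hi [ 0.49  -0.129  0.093]
dock 0.77 [252. 185. 298. 230.] med [ 0.62  -0.004  0.056] lo [ 0.524 -0.089  0.006] hi [0.736 0.069 0.106]
scene [-0.18972149 -0.9046442   1.17076423]
bottle 0.71 [245. 221. 263. 253.] med [ 0.442 -0.001  0.054] lo [ 0.426 -0.014 -0.002] hi [0.487 0.081 0.096]
drawer_handle 0.83 [269. 194. 329. 240.] med [ 0.586 -0.02   0.048] lo [ 0.523 -0.086  0.014] hi [0.728 0.059 0.075]
t 0.5 p [0.2142 0.6137 0.2225] rv [ 0.263  1.555 -0.263] F [ 0.3  0.9 -0.1] g 0.998
```

Run:
```python
import cv2
for n,(x0,y0,x1,y1) in dict(top=(180,140,380,290),scene=(190,140,390,290)).items():
    im=cv2.imread(f'pics/{n}0.png')[y0:y1,x0:x1];cv2.imwrite(f'pics/{n}0c.png',cv2.resize(im,None,fx=4,fy=4,interpolation=2))
```

```text
(no output)
```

View pics/top0c.png

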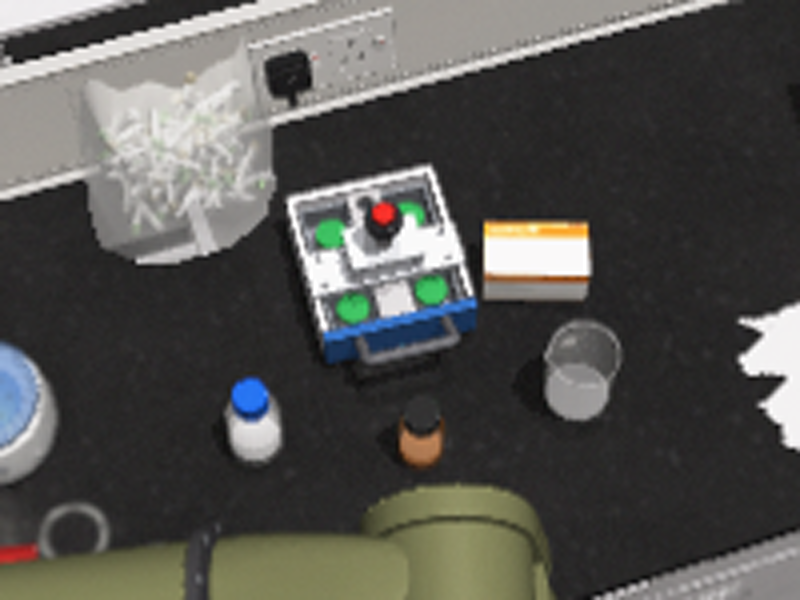

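View pics/scene0c.png

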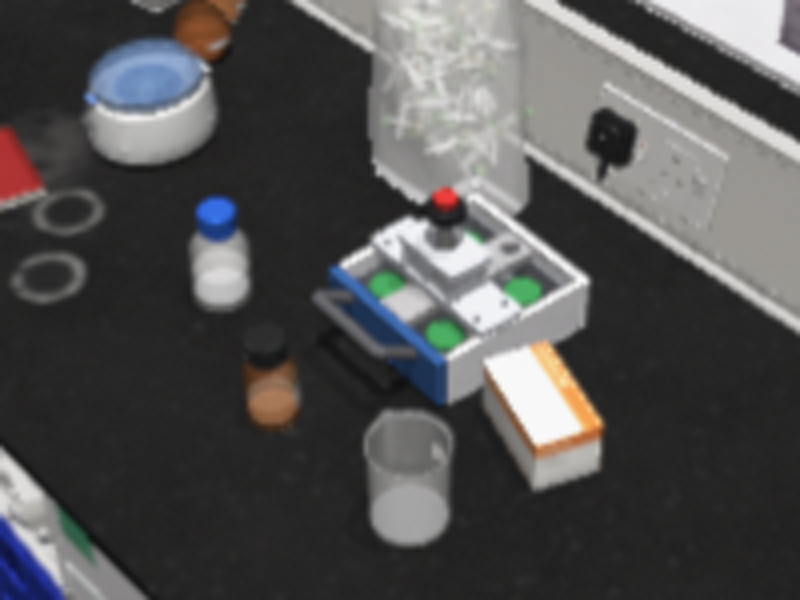

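View pics/top0.png

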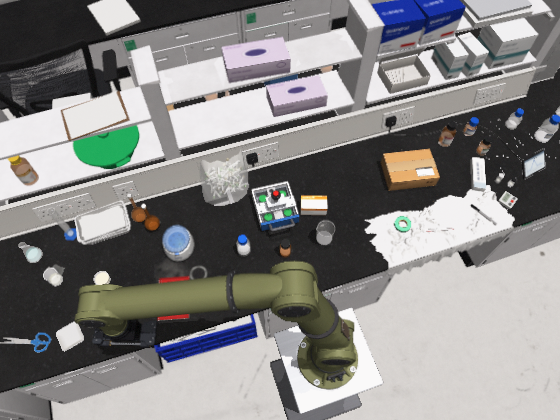

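Run:
```python
from h import *
from scipy.optimize import least_squares
for n in ['top','scene']:
    P=np.load(n+'0.npy');im=cv2.imread(f'pics/{n}0.png')
    # height-map views
    X=P.reshape(-1,3);C=im.reshape(-1,3).astype(int)
    roi=(X[:,0]>.35)&(X[:,0]<.85)&(X[:,1]>-.35)&(X[:,1]<.4)&(X[:,2]>.01)&(X[:,2]<.25)
    X=X[roi];C=C[roi]
    b,g,r=C.T
    red=(r>150)&(g<70)&(b<70)&(X[:,2]>.1);print(n,'red',red.sum(),X[red].mean(0).round(4),X[red].max(0).round(4))
    blue=(b>110)&(r<90)&(X[:,0]>.48)&(X[:,2]<.08)
    Q=X[blue];l=np.polyfit(Q[:,1],Q[:,0],1);print('blue',blue.sum(),Q.min(0).round(3),Q.max(0).round(3),'yaw slope',np.degrees(np.arctan(l[0])))
    w=(C.min(1)>150)&(X[:,2]>.04)&(X[:,2]<.072)&(abs(X[:,1])<.11)&(X[:,0]>.5)
    rect=cv2.minAreaRect(X[w][:,:2].astype(np.float32)*1000);print('white rect',rect)
    # bottle
    bm=(X[:,0]<.5)&(abs(X[:,1]-.0)<.06)
    for lo,hi in((.015,.05),(.08,.11)):
        B=X[bm&(X[:,2]>lo)&(X[:,2]<hi)];
        f=least_squares(lambda c:np.hypot(B[:,0]-c[0],B[:,1]-c[1])-c[2],[.45,.0,.024 if lo<.05 else .015],loss='soft_l1',f_scale=.002);print('bottle',len(B),B.min(0).round(3),B.max(0).round(3),f.x.round(4))
    cb=(X[:,0]<.56)&(X[:,1]>.06)&(X[:,1]<.25);print('clear',X[cb].min(0).round(3),X[cb].max(0).round(3))
    cb=(X[:,0]<.55)&(X[:,1]<-.09)&(X[:,1]>-.25);print('beaker',X[cb].min(0).round(3),X[cb].max(0).round(3))
    cb=(X[:,0]>.5)&(X[:,1]<-.11)&(X[:,1]>-.3);print('box',X[cb].min(0).round(3),X[cb].max(0).round(3))
    cb=(X[:,0]<.85)&(X[:,1]>.12);print('left',np.histogram2d(X[cb][:,0],X[cb][:,1],bins=[np.arange(.35,.86,.05),np.arange(.1,.41,.05)])[0].astype(int))
```

```text
top red 22 [ 0.6353 -0.0113  0.1598] [ 0.6455 -0.0012  0.1679]
blue 109 [ 0.555 -0.086  0.01 ] [0.704 0.072 0.07 ] yaw slope 4.257531047072998
white rect ((676.62255859375, -2.1416778564453125), (217.17538452148438, 199.7527618408203), 4.7317609786987305)
bottle 42 [ 0.421 -0.012  0.018] [0.454 0.035 0.05 ] [0.4468 0.012  0.0237]
bottle 74 [ 0.427 -0.005  0.08 ] [0.467 0.03  0.102] [0.4433 0.0127 0.0139]
clear [0.404 0.08  0.01 ] [0.54  0.244 0.113]
beaker [ 0.352 -0.245  0.01 ] [ 0.547 -0.098  0.101]
box [ 0.514 -0.296  0.01 ] [ 0.836 -0.11   0.07 ]
left [[  0   0   0   0   0   0]
 [  1   2   0   1   0   0]
 [  9 128   2   1   0   1]
 [ 13  82   0   1   1  17]
 [  1   2   0   0   0 190]
 [  0   1   1   1   0 107]
 [  0   0   0   0   0   6]
 [174 353  82   1   1   3]
 [112 129 376  71   2   1]
 [  7   0   4   7   1   3]]
scene red 14 [ 0.6357 -0.0144  0.1607] [ 0.6442 -0.0057  0.1645]
blue 107 [ 0.525 -0.088  0.015] [0.605 0.375 0.078] yaw slope 1.5549069934558657
white rect ((689.6195678710938, 2.6297988891601562), (206.53646850585938, 220.96009826660156), 86.13408660888672)
bottle 86 [ 0.424 -0.017  0.015] [0.469 0.02  0.049] [0.4502 0.011  0.0241]
bottle 92 [ 0.429 -0.009  0.08 ] [0.47  0.03  0.099] [0.4472 0.0093 0.0142]
clear [0.483 0.135 0.011] [0.538 0.185 0.109]
beaker [ 0.422 -0.201  0.01 ] [ 0.495 -0.123  0.096]
box [ 0.555 -0.235  0.01 ] [ 0.65  -0.111  0.065]
left [[  0   0   0   0   0   0]
 [  0   0   0   0   0   0]
 [ 32 106   0   0   0   0]
 [109  69   0   0   0  24]
 [  0   0   0   0   1 288]
 [  0   0   0   0   1 218]
 [  0   0   0   0   1  33]
 [208 313  25   0   0   0]
 [135 148 154   0   0   0]
 [  2   3   0   0   0   0]]
```

Request:
servo_tool:
  dp:
    - [0, -0.8, 0.8]
    - [0, -1, 1]
    - [0, -1, 1]
    - [0, -1, 1]
    - [0, -1, 1]
  yaw: [-0.5, -0.5, -0.5, -0.5, -0.5]
  fingers: 1

```text
time: 1.0
position: [0.3044, 0.469, 0.2228]
tool_rot: [0.057, 1.57, -0.056]
ft_force: [-0.5, 0.7, -0.6]
grip_width: 0.998
```

Request:
servo_tool:
  dp:
    - [0, -1, 0.6]
    - [0, -1, 0.6]
    - [0, -1, 0.6]
    - [0, -1, 0.6]
    - [0, -1, 0.5]
  yaw: [0, 0, 0, 0, 0]

```text
time: 1.5
position: [0.3677, 0.3389, 0.2228]
tool_rot: [0.059, 1.569, -0.058]
ft_force: [-0.1, 0.2, 0.1]
grip_width: 1.001
```

Request:
servo_tool:
  dp:
    - [0, -1, 0.2]
    - [0, -1, 0.2]
    - [0, -1, 0.2]
    - [0, -1, 0.2]
    - [0, -1, 0]
  yaw: [0, 0, 0, 0, 0]

```text
time: 2.0
position: [0.3782, 0.2128, 0.2228]
tool_rot: [0.059, 1.569, -0.058]
ft_force: [0.7, 0.7, 0.1]
grip_width: 1.0
```

Request:
servo_tool:
  dp:
    - [0, -1, 0.2]
    - [0, -1, 0.2]
    - [0, -1, 0]
    - [0, -1, 0]
    - [0, -1, 0]
  yaw: [0, 0, 0, 0, 0]

```text
time: 2.5
position: [0.3783, 0.0876, 0.2228]
tool_rot: [0.059, 1.569, -0.058]
ft_force: [0.4, 0.2, -0.2]
grip_width: 0.997
```

Run:
```python
from h import *
s=st();print(R.from_rotvec(s['tool_rot']).as_matrix().round(3));print(np.array(ctrl.camera_info('wrist')['hand_eye']).round(3))
im,d,P=grab('wrist','w1.png');np.save('w1.npy',P)
```

```text
t 2.5 p [0.3783 0.0876 0.2228] rv [ 0.059  1.569 -0.058] F [ 0.4  0.2 -0.2] g 0.997
[[ 0.001  0.074  0.997]
 [ 0.001  0.997 -0.074]
 [-1.     0.001  0.001]]
[[ 0.001 -0.265  0.964 -0.162]
 [ 1.     0.    -0.001  0.001]
 [ 0.     0.964  0.265 -0.072]
 [ 0.     0.     0.     1.   ]]
```

View pics/w1.png

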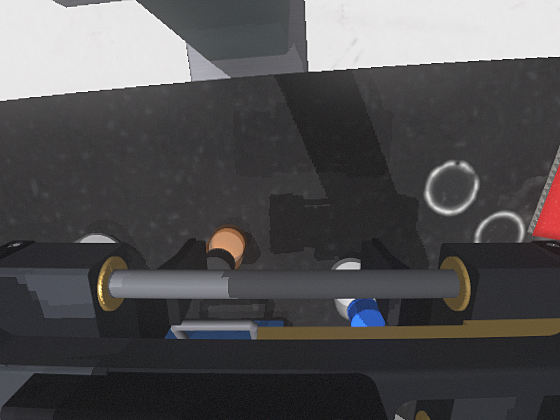

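Run:
```python
from h import *
from scipy.optimize import least_squares
P=np.load('w1.npy');im=cv2.imread('pics/w1.png').astype(int)
m=np.zeros(P.shape[:2],bool);m[220:275,200:255]=1
m&=(P[...,0]>.38)&(P[...,0]<.5)&(P[...,2]>.012)&(P[...,2]<.11)
X=P[m];print(len(X),X.min(0),X.max(0))
for lo,hi in((.015,.06),(.085,.11)):
    B=X[(X[:,2]>lo)&(X[:,2]<hi)]
    if len(B)<10: continue
    f=least_squares(lambda c:np.hypot(B[:,0]-c[0],B[:,1]-c[1])-c[2],[.45,.01,.024 if lo<.05 else .015],loss='soft_l1',f_scale=.002);print(len(B),f.x.round(4))
for z in np.arange(.01,.1,.01):
    B=X[(X[:,2]>z)&(X[:,2]<z+.01)]
    if len(B):print(z.round(2),len(B),B.min(0).round(3),B.max(0).round(3))
```

```text
1429 [ 0.42523323 -0.00584094  0.01204108] [0.46173114 0.03524184 0.0969009 ]
613 [0.4494 0.0114 0.0233]
333 [0.4386 0.0167 0.0074]
0.01 73 [ 0.426 -0.002  0.012] [0.453 0.035 0.02 ]
0.02 106 [ 0.426 -0.006  0.02 ] [0.456 0.035 0.03 ]
0.03 108 [ 0.426 -0.006  0.03 ] [0.458 0.035 0.04 ]
0.04 123 [ 0.425 -0.005  0.04 ] [0.454 0.035 0.05 ]
0.05 235 [ 0.425 -0.004  0.051] [0.462 0.035 0.06 ]
0.06 267 [ 0.428 -0.003  0.06 ] [0.461 0.033 0.07 ]
0.07 129 [0.431 0.001 0.07 ] [0.454 0.03  0.08 ]
0.08 108 [0.43  0.004 0.08 ] [0.451 0.03  0.09 ]
0.09 280 [0.431 0.005 0.09 ] [0.445 0.029 0.097]
```

Request:
servo_tool:
  dp:
    - [0.3, -0.8, 0.8]
    - [0.3, -0.8, 0.8]
    - [0.4, -0.8, 0.8]
    - [0.5, -0.42, 0.65]
    - [0.8, 0, 0]
  yaw: [0, 0, 0, 0, 0]

```text
time: 3.05
position: [0.4519, 0.0107, 0.1659]
tool_rot: [0.061, 1.566, -0.061]
ft_force: [-0.1, -0.1, -0.3]
grip_width: 1.001
```

Request:
servo_tool:
  dp:
    - [1, 0, 0]
    - [1, 0, 0]
    - [1, 0, 0]
    - [1, 0, 0]
    - [0.6, 0, 0]
  yaw: [0, 0, 0, 0, 0]

```text
time: 3.55
position: [0.4483, 0.0127, 0.0485]
tool_rot: [0.058, 1.572, -0.058]
ft_force: [-0.3, 0.3, 0.4]
grip_width: 0.998
```

Request:
servo_tool:
  dp:
    - [0.5, 0, 0]
    - [0, 0, 0]
    - [0, 0, 0]
    - [0, 0, 0]
    - [0, 0, 0]
  yaw: [0, 0, 0, 0, 0]

```text
time: 4.05
position: [0.4501, 0.0129, 0.0384]
tool_rot: [0.059, 1.568, -0.057]
ft_force: [0.8, 0.4, -0.1]
grip_width: 0.998
```

Request:
servo_tool:
  dp:
    - [0, 0, 0]
    - [0, 0, 0]
    - [0, 0, 0]
    - [0, 0, 0]
    - [0, 0, 0]
  yaw: [0, 0, 0, 0, 0]
  fingers: 0
  grip_force: 20

```text
time: 4.55
position: [0.4493, 0.0127, 0.0376]
tool_rot: [0.058, 1.57, -0.058]
ft_force: [0.2, -0.0, 0.3]
grip_width: 0.631
```

Request:
servo_tool:
  dp:
    - [0, 0, 0]
    - [0, 0, 0]
    - [0, 0, 0]
    - [0, 0, 0]
    - [-0.2, 0, 0]
  yaw: [0, 0, 0, 0, 0]

```text
time: 5.05
position: [0.4485, 0.0128, 0.042]
tool_rot: [0.058, 1.572, -0.058]
ft_force: [-0.6, 1.1, -1.1]
grip_width: 0.54
```

Request:
servo_tool:
  dp:
    - [-0.6, 0, 0]
    - [-1, 0, 0]
    - [-1, 0, 0]
    - [-1, 0, 0]
    - [-1, 0, 0]
  yaw: [0, 0, 0, 0, 0]

```text
time: 5.55
position: [0.4489, 0.013, 0.1586]
tool_rot: [0.059, 1.57, -0.058]
ft_force: [0.7, 0.1, -1.1]
grip_width: 0.537
```

Request:
servo_tool:
  dp:
    - [-0.6, 0.3, 0]
    - [0, 0.8, 0.5]
    - [0, 1, 0.7]
    - [0, 1, 0.7]
    - [0, 1, 0.7]
  yaw: [0, 0, 0, 0, 0]

```text
time: 6.05
position: [0.522, 0.1115, 0.1726]
tool_rot: [0.058, 1.57, -0.057]
ft_force: [1.3, -0.4, -1.2]
grip_width: 0.534
```

Request:
servo_tool:
  dp:
    - [0, 1, 0.7]
    - [0, 1, 0.7]
    - [0, 1, 0.7]
    - [0, 1, 0.6]
    - [0, 0.6, 0.3]
  yaw: [0, 0, 0, 0, 0]

```text
time: 6.55
position: [0.6053, 0.2223, 0.1719]
tool_rot: [0.057, 1.571, -0.056]
ft_force: [-0.8, 0.1, -0.7]
grip_width: 0.538
```

Request:
servo_tool:
  dp:
    - [0.3, 0.3, -0.5]
    - [1, 0, 0]
    - [1, 0, 0]
    - [1, 0, 0]
    - [1, 0, 0]
  yaw: [0, 0, 0, 0, 0]

```text
time: 7.05
position: [0.5924, 0.2283, 0.0639]
tool_rot: [0.058, 1.571, -0.057]
ft_force: [0.3, 0.7, -1.7]
grip_width: 0.535
```

Request:
servo_tool:
  dp:
    - [0.5, 0, 0]
    - [0.3, 0, 0]
    - [0.15, 0, 0]
    - [0, 0, 0]
    - [0, 0, 0]
  yaw: [0, 0, 0, 0, 0]

```text
time: 7.55
position: [0.5938, 0.228, 0.0425]
tool_rot: [0.059, 1.568, -0.057]
ft_force: [0.6, -0.3, -1.2]
grip_width: 0.534
```

Request:
servo_tool:
  dp:
    - [0.1, 0, 0]
    - [0.06, 0, 0]
    - [0, 0, 0]
    - [0, 0, 0]
    - [0, 0, 0]
  yaw: [0, 0, 0, 0, 0]

```text
time: 8.05
position: [0.5933, 0.2278, 0.0377]
tool_rot: [0.058, 1.569, -0.058]
ft_force: [0.9, 0.0, -0.0]
grip_width: 0.534
```

Request:
servo_tool:
  dp:
    - [0.04, 0, 0]
    - [0, 0, 0]
    - [0, 0, 0]
    - [0, 0, 0]
    - [0, 0, 0]
  yaw: [0, 0, 0, 0, 0]

```text
time: 8.55
position: [0.5935, 0.2278, 0.0376]
tool_rot: [0.059, 1.569, -0.058]
ft_force: [-1.0, -0.9, 6.4]
grip_width: 0.533
```

Request:
servo_tool:
  dp:
    - [0, 0, 0]
    - [0, 0, 0]
    - [0, 0, 0]
    - [0, 0, 0]
    - [0, 0, 0]
  yaw: [0, 0, 0, 0, 0]
  fingers: 0.85

```text
time: 9.05
position: [0.593, 0.2276, 0.0361]
tool_rot: [0.058, 1.57, -0.058]
ft_force: [0.1, 0.2, -0.5]
grip_width: 0.828
```

Request:
servo_tool:
  dp:
    - [0, 0, 0]
    - [-0.5, 0, 0]
    - [-1, 0, 0]
    - [-1, 0, 0]
    - [-1, 0, 0]
  yaw: [0, 0, 0, 0, 0]

```text
time: 9.55
position: [0.5932, 0.2276, 0.1258]
tool_rot: [0.059, 1.569, -0.058]
ft_force: [1.2, -0.7, -0.2]
grip_width: 0.85
```

Request:
servo_tool:
  dp:
    - [-1, 0, 0]
    - [-1, 0, 0]
    - [-1, -0.5, 0]
    - [-1, -1, 0]
    - [0, -1, 0]
  yaw: [0, 0, 0, 0, 0]

```text
time: 10.05
position: [0.5906, 0.1654, 0.2292]
tool_rot: [0.06, 1.563, -0.055]
ft_force: [0.2, -0.0, -0.3]
grip_width: 0.849
```

Request:
servo_tool:
  dp:
    - [0, -1, 0.2]
    - [0, -1, 0.2]
    - [0, -1, 0.2]
    - [0, -1, 0.2]
    - [0, -1, 0.2]
  yaw: [0, 0, 0, 0, 0]
  fingers: 0

```text
time: 10.55
position: [0.6043, 0.0377, 0.225]
tool_rot: [0.059, 1.569, -0.058]
ft_force: [0.4, -0.7, 0.6]
grip_width: 0.479
```

Run:
```python
from h import *
s=st()
im,d,P=grab('wrist','w2.png');np.save('w2.npy',P)
im,d,P=grab('scene','s2.png');np.save('s2.npy',P)
cv2.imwrite('pics/s2c.png',cv2.resize(im[130:290,180:390,::-1],None,fx=3.5,fy=3.5))
```

```text
t 10.55 p [0.6043 0.0377 0.225 ] rv [ 0.059  1.569 -0.058] F [ 0.4 -0.7  0.6] g 0.479
```

View pics/w2.png

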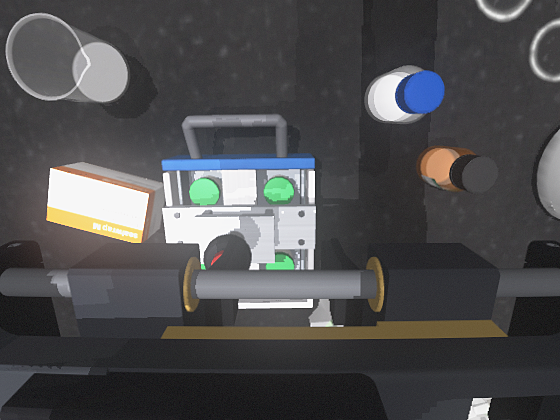

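View pics/s2c.png

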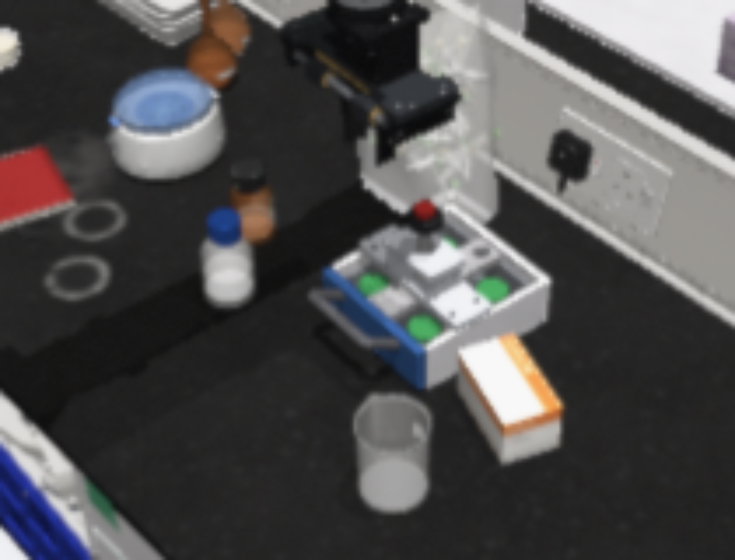

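Run:
```python
from h import *
P=np.load('w2.npy');im=cv2.imread('pics/w2.png').astype(int)
def reg(r0,r1,c0,c1,zl,zh):
    X=P[r0:r1,c0:c1].reshape(-1,3);return X[(X[:,2]>zl)&(X[:,2]<zh)]
B=reg(112,132,195,280,.06,.09);l=np.polyfit(B[:,1],B[:,0],1)
print('bar',len(B),B.mean(0).round(4),B.min(0).round(3),B.max(0).round(3),'yaw',np.degrees(np.arctan(l[0])))
A=reg(112,150,180,290,.055,.09);print('handle y',A.min(0).round(3),A.max(0).round(3))
b,g,r=im[...,0],im[...,1],im[...,2]
m=(b>110)&(r<90)&(P[...,2]>.05)&(P[...,2]<.07);m[:,:150]=0;m[:,330:]=0;m[:140]=0;m[180:]=0
Q=P[m];l=np.polyfit(Q[:,1],Q[:,0],1);print('front',Q.mean(0).round(4),Q.min(0).round(3),Q.max(0).round(3),np.degrees(np.arctan(l[0])))
H=reg(230,270,195,260,.14,.156);print('head',len(H),H.min(0).round(4),H.max(0).round(4),H.mean(0).round(4))
H=reg(230,270,195,260,.156,.18);print('btn',len(H),H.min(0).round(4),H.max(0).round(4),H.mean(0).round(4))
W=reg(165,310,150,330,.05,.066);rect=cv2.minAreaRect(W[:,:2].astype(np.float32)*1000);print(rect)
```

```text
bar 1108 [ 5.27e-01 -4.00e-04  7.64e-02] [ 0.518 -0.045  0.066] [0.54 0.04 0.08] yaw 3.992072767823046
handle y [ 0.518 -0.058  0.055] [0.559 0.047 0.08 ]
front [0.5713 0.0262 0.059 ] [ 0.559 -0.085  0.05 ] [0.58  0.073 0.062] 4.9304891288997545
head 597 [ 0.6173 -0.031   0.1401] [0.6459 0.0087 0.1559] [ 0.6273 -0.0137  0.1502]
btn 54 [ 0.6265 -0.0215  0.1568] [ 0.6349 -0.0118  0.1633] [ 0.6296 -0.0166  0.1606]
((655.7866821289062, -23.28125762939453), (183.41470336914062, 172.0204315185547), 85.78376770019531)
```

Request:
servo_tool:
  dp:
    - [0, -0.9, -1]
    - [0, -0.89, -1.0]
    - [0, 0, -0.09]
    - [1, 0, 0]
    - [1, 0, 0]
  yaw: [0, 0, 0, 0, 0]

```text
time: 11.15
position: [0.5498, -0.0006, 0.175]
tool_rot: [0.059, 1.566, -0.056]
ft_force: [1.3, 0.0, -1.0]
grip_width: 0.015
```

Request:
servo_tool:
  dp:
    - [1, 0, 0]
    - [1, 0, 0]
    - [0.6, 0, 0]
    - [0, 0, 0]
    - [0, 0, 0]
  yaw: [0, 0, 0, 0, 0]

```text
time: 11.65
position: [0.5494, -0.0016, 0.1096]
tool_rot: [0.058, 1.569, -0.058]
ft_force: [0.4, -0.4, -0.1]
grip_width: 0.006
```

Run:
```python
from h import *
s=st()
im,d,P=grab('wrist','w3.png');np.save('w3.npy',P)
```

```text
t 11.65 p [ 0.5494 -0.0016  0.1096] rv [ 0.058  1.569 -0.058] F [ 0.4 -0.4 -0.1] g 0.006
```

View pics/w3.png

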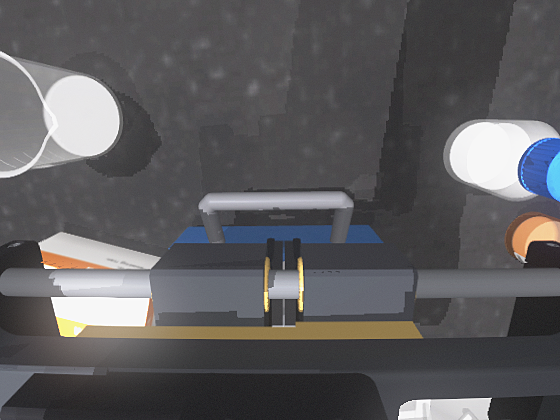

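Run:
```python
from h import *
P=np.load('w3.npy')
B=P[192:210,215:340].reshape(-1,3);B=B[(B[:,2]>.06)&(B[:,2]<.09)]
print(len(B),B.mean(0),np.percentile(B,[2,50,98],axis=0).round(4))
F=P[226:242,220:340].reshape(-1,3);F=F[(F[:,2]>.03)&(F[:,2]<.07)];print(np.percentile(F,[2,50,98],axis=0).round(4))
```

```text
2196 [ 0.52499932 -0.00373323  0.07636948] [[ 0.5185 -0.042   0.0727]
 [ 0.5248 -0.004   0.0767]
 [ 0.5321  0.0352  0.0786]]
[[ 0.5498 -0.0477  0.0305]
 [ 0.5632 -0.0016  0.0408]
 [ 0.5665  0.0379  0.0625]]
```

Request:
servo_tool:
  dp:
    - [0, 0, -0.07]
    - [0.7, 0, 0]
    - [0.3, 0, 0]
    - [0.3, 0, 0]
    - [0, 0, 0]
  yaw: [0, 0, 0, 0, 0]

```text
time: 12.2
position: [0.5464, -0.0018, 0.0757]
tool_rot: [0.058, 1.571, -0.058]
ft_force: [-0.3, 0.2, 0.6]
grip_width: 0.007
```

Request:
servo_tool:
  dp:
    - [0.4, 0, 0]
    - [0.4, 0, 0]
    - [0.4, 0, 0]
    - [0, 0, 0]
    - [0, 0, 0]
  yaw: [0, 0, 0, 0, 0]

```text
time: 12.7
position: [0.5467, -0.0019, 0.0459]
tool_rot: [0.058, 1.571, -0.058]
ft_force: [1.0, 0.3, 0.1]
grip_width: 0.008
```

Request:
servo_tool:
  dp:
    - [0, 0, -0.2]
    - [0, 0, -0.2]
    - [0, 0, -0.2]
    - [0, 0, -0.2]
    - [0, 0, -0.2]
  yaw: [0, 0, 0, 0, 0]

```text
time: 13.2
position: [0.522, -0.0002, 0.0467]
tool_rot: [0.058, 1.569, -0.058]
ft_force: [1.7, -1.0, -0.6]
grip_width: 0.006
```

Request:
servo_tool:
  dp:
    - [0, 0, -0.4]
    - [0, 0, -0.4]
    - [0, 0, -0.4]
    - [0, 0, -0.4]
    - [0, 0, -0.4]
  yaw: [0, 0, 0, 0, 0]

```text
time: 13.7
position: [0.4713, 0.0037, 0.0464]
tool_rot: [0.058, 1.57, -0.058]
ft_force: [2.2, -1.1, 0.6]
grip_width: 0.006
```

Request:
servo_tool:
  dp:
    - [0, 0, -0.1]
    - [0, 0, -0.1]
    - [0, 0, -0.1]
    - [0, 0, -0.1]
    - [0, 0, -0.1]
  yaw: [0, 0, 0, 0, 0]

```text
time: 14.2
position: [0.465, 0.0045, 0.047]
tool_rot: [0.058, 1.558, -0.058]
ft_force: [19.5, -2.7, -15.0]
grip_width: 0.003
```

Request:
servo_tool:
  dp:
    - [0, 0, 0.2]
    - [0, 0, 0.2]
    - [0, 0, 0.1]
    - [0, 0, 0]
    - [0, 0, 0]
  yaw: [0, 0, 0, 0, 0]

```text
time: 14.7
position: [0.4717, 0.0038, 0.046]
tool_rot: [0.058, 1.571, -0.058]
ft_force: [1.0, 0.7, -0.7]
grip_width: 0.006
```

Request:
servo_tool:
  dp:
    - [-0.5, 0, 0]
    - [-1, 0, 0]
    - [-1, 0, 0]
    - [-1, 0, 0]
    - [-1, 0, 0]
  yaw: [0, 0, 0, 0, 0]

```text
time: 15.2
position: [0.472, 0.0036, 0.1608]
tool_rot: [0.059, 1.569, -0.058]
ft_force: [0.2, 0.8, 0.1]
grip_width: 0.004
```

Request:
servo_tool:
  dp:
    - [-1, 0, 0.5]
    - [-1, 0, 1]
    - [0, 0, 1]
    - [0, 0, 1]
    - [0, 0, 1]
  yaw: [0, 0, 0, 0, 0]

```text
time: 15.7
position: [0.5853, -0.0045, 0.2102]
tool_rot: [0.058, 1.569, -0.057]
ft_force: [-0.9, 0.1, 0.4]
grip_width: 0.0
```

Run:
```python
from h import *
s=st()
im,d,P=grab('wrist','w4.png');np.save('w4.npy',P)
im,d,P=grab('scene','s4.png');np.save('s4.npy',P)
cv2.imwrite('pics/s4c.png',cv2.resize(im[130:290,180:390,::-1],None,fx=3.5,fy=3.5))
```

```text
t 15.7 p [ 0.5853 -0.0045  0.2102] rv [ 0.058  1.569 -0.057] F [-0.9  0.1  0.4] g 0.0
```

View pics/w4.png

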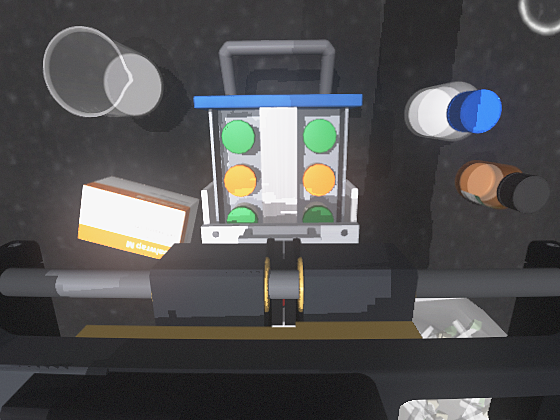

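View pics/s4c.png

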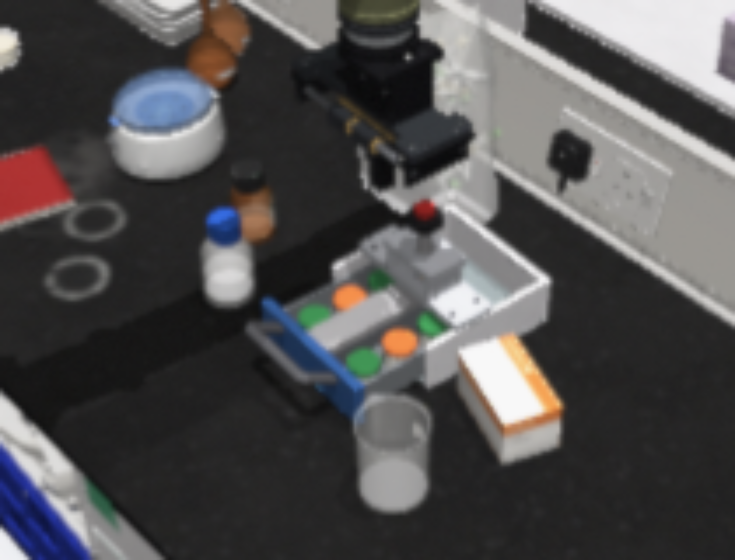

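Request:
servo_tool:
  dp:
    - [-0.6, 0, 1]
    - [-0.6, 0, 1]
    - [-0.4, 0, 1]
    - [0, 0, 0.7]
    - [0, 0, 0]
  yaw: [0, 0, 0, 0, 0]

```text
time: 16.3
position: [0.6773, -0.0115, 0.2491]
tool_rot: [0.058, 1.57, -0.059]
ft_force: [0.5, 0.5, 0.4]
grip_width: 0.003
```

Run:
```python
from h import *
s=st()
im,d,P=grab('wrist','w5.png');np.save('w5.npy',P)
st()
P4=np.load('w4.npy')
B=P4[40:55,235:322].reshape(-1,3);B=B[(B[:,2]>.06)&(B[:,2]<.09)];print('bar',B.mean(0).round(4))
hsv=cv2.cvtColor(im,cv2.COLOR_RGB2HSV)
m=((hsv[...,0]<8)|(hsv[...,0]>172))&(hsv[...,1]>130)&(hsv[...,2]>60)&(P[...,2]>.13)&(P[...,2]<.2)
v,u=np.where(m);X=P[m];print('btn',len(X),(u.min(),u.max(),v.min(),v.max()),X.mean(0).round(4),np.percentile(X,[3,97],axis=0).round(4))
m=(P[...,2]>.142)&(P[...,2]<.158)&(abs(P[...,0]-.637)<.04)&(abs(P[...,1]+.012)<.04);X=P[m];print('head',len(X),np.percentile(X,[2,98],axis=0).round(4))
```

```text
t 16.3 p [ 0.6773 -0.0115  0.2491] rv [ 0.058  1.57  -0.059] F [0.5 0.5 0.4] g 0.003
t 16.35 p [ 0.6761 -0.0116  0.2488] rv [ 0.058  1.571 -0.059] F [-0.1 -0.4 -0.7] g 0.002
bar [0.449  0.0014 0.0764]
btn 543 (np.int64(267), np.int64(292), np.int64(152), np.int64(178)) [ 0.6375 -0.0113  0.1615] [[ 0.6283 -0.0203  0.1602]
 [ 0.6468 -0.0023  0.1629]]
head 1189 [[ 0.6188 -0.0292  0.1487]
 [ 0.6552  0.0068  0.154 ]]
```

View pics/w5.png

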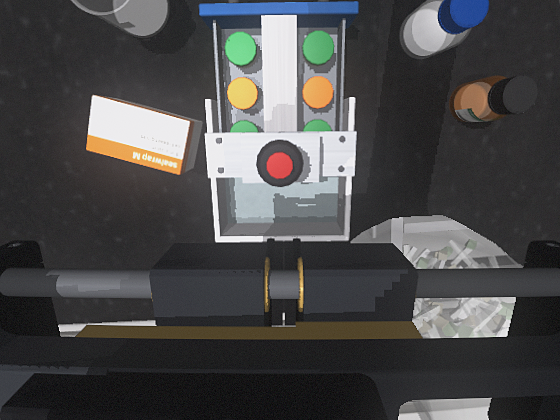

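Request:
servo_tool:
  dp:
    - [0, -0.1, -0.8]
    - [0, 0, -0.75]
    - [0.5, 0, 0]
    - [1, 0, 0]
    - [1, 0, 0]
  yaw: [0, 0, 0, 0, 0]

```text
time: 16.85
position: [0.6372, -0.0106, 0.1858]
tool_rot: [0.059, 1.569, -0.057]
ft_force: [0.3, -0.0, -0.6]
grip_width: 0.008
```

Request:
servo_tool:
  dp:
    - [0.4, 0, 0]
    - [0.2, 0, 0]
    - [0, 0, 0]
    - [0, 0, 0]
    - [0, 0, 0]
  yaw: [0, 0, 0, 0, 0]

```text
time: 17.35
position: [0.6385, -0.0112, 0.1726]
tool_rot: [0.058, 1.568, -0.058]
ft_force: [0.5, -0.1, 0.2]
grip_width: 0.005
```

Request:
servo_tool:
  dp:
    - [0.2, 0, 0]
    - [0.2, 0, 0]
    - [0.15, 0, 0]
    - [0.15, 0, 0]
    - [0, 0, 0]
  yaw: [0, 0, 0, 0, 0]

```text
time: 17.85
position: [0.6376, -0.0111, 0.1533]
tool_rot: [0.058, 1.571, -0.058]
ft_force: [-0.0, 0.1, 0.9]
grip_width: 0.006
```

Request:
servo_tool:
  dp:
    - [0.1, 0, 0]
    - [0.1, 0, 0]
    - [0.1, 0, 0]
    - [0.1, 0, 0]
    - [0.1, 0, 0]
  yaw: [0, 0, 0, 0, 0]

```text
time: 18.35
position: [0.6376, -0.0112, 0.1412]
tool_rot: [0.058, 1.57, -0.058]
ft_force: [-1.2, -0.6, 1.5]
grip_width: 0.005
```

Run:
```python
from h import *
s=st()
im,d,P=grab('scene','s6.png')
cv2.imwrite('pics/s6c.png',cv2.resize(im[150:260,220:360,::-1],None,fx=5,fy=5))
st()
```

```text
t 18.35 p [ 0.6376 -0.0112  0.1412] rv [ 0.058  1.57  -0.058] F [-1.2 -0.6  1.5] g 0.005
t 18.4 p [ 0.6374 -0.0112  0.1408] rv [ 0.058  1.571 -0.058] F [ 0.2 -0.1  1.6] g 0.006
```

View pics/s6c.png

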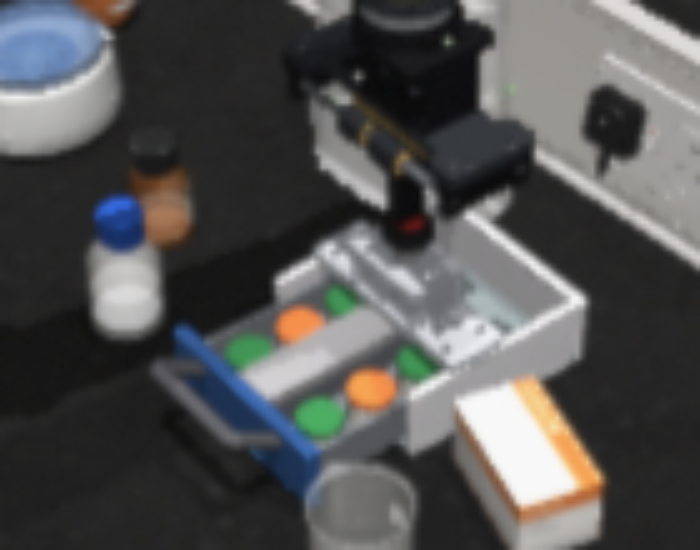

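Request:
servo_tool:
  dp:
    - [0.15, 0, 0]
    - [0.15, 0, 0]
    - [0.15, 0, 0]
    - [0.1, 0, 0]
    - [0, 0, 0]
  yaw: [0, 0, 0, 0, 0]

```text
time: 18.9
position: [0.6374, -0.011, 0.1273]
tool_rot: [0.058, 1.571, -0.058]
ft_force: [-2.6, -0.7, 4.2]
grip_width: 0.005
```

Request:
servo_tool:
  dp:
    - [0.1, 0, 0]
    - [0.1, 0, 0]
    - [0.05, 0, 0]
    - [0, 0, 0]
    - [0, 0, 0]
  yaw: [0, 0, 0, 0, 0]

```text
time: 19.4
position: [0.6378, -0.011, 0.1243]
tool_rot: [0.059, 1.569, -0.057]
ft_force: [-8.5, 0.7, 18.4]
grip_width: 0.006
```

Request:
servo_tool:
  dp:
    - [0.08, 0, 0]
    - [0, 0, 0]
    - [0, 0, 0]
    - [0, 0, 0]
    - [0, 0, 0]
  yaw: [0, 0, 0, 0, 0]

```text
time: 19.9
position: [0.6379, -0.011, 0.1242]
tool_rot: [0.06, 1.569, -0.056]
ft_force: [-11.9, 0.7, 26.1]
grip_width: 0.008
```

Request:
servo_tool:
  dp:
    - [-0.3, 0, 0]
    - [-0.5, 0, 0]
    - [-1, 0, 0]
    - [-1, 0, 0]
    - [-1, 0, 0]
  yaw: [0, 0, 0, 0, 0]

```text
time: 20.4
position: [0.6381, -0.011, 0.215]
tool_rot: [0.058, 1.569, -0.058]
ft_force: [0.2, -0.1, 1.0]
grip_width: 0.008
```

Request:
servo_tool:
  dp:
    - [-1, 0, 0.5]
    - [0, 0, 1]
    - [0, 0, 0]
    - [0, 0, 0]
    - [0, 0, 0]
  yaw: [0, 0, 0, 0, 0]

```text
time: 20.9
position: [0.6746, -0.0139, 0.2386]
tool_rot: [0.058, 1.571, -0.058]
ft_force: [-0.1, 0.4, -0.4]
grip_width: 0.004
```

Run:
```python
from h import *
s=st()
im,d,P=grab('wrist','w7.png')
hsv=cv2.cvtColor(im,cv2.COLOR_RGB2HSV)
m=((hsv[...,0]<8)|(hsv[...,0]>172))&(hsv[...,1]>130)&(hsv[...,2]>60)&(P[...,2]>.1)&(P[...,2]<.2)
X=P[m];print('btn',len(X),np.percentile(X,[3,50,97],axis=0).round(4))
m=(P[...,2]>.108)&(P[...,2]<.126)&(np.hypot(P[...,0]-.6375,P[...,1]+.0113)<.022)
X=P[m];print('head',len(X),np.percentile(X,[3,50,97],axis=0).round(4))
im,d,P=grab('scene','s7.png')
cv2.imwrite('pics/s7c.png',cv2.resize(im[140:260,210,::-1] if 0 else im[140:260,200:360,::-1],None,fx=5,fy=5))
```

```text
t 20.9 p [ 0.6746 -0.0139  0.2386] rv [ 0.058  1.571 -0.058] F [-0.1  0.4 -0.4] g 0.004
btn 461 [[ 0.6298 -0.0204  0.1285]
 [ 0.6388 -0.0113  0.1299]
 [ 0.648  -0.0024  0.1312]]
head 1019 [[ 0.6204 -0.0287  0.117 ]
 [ 0.635  -0.0111  0.1205]
 [ 0.6557  0.0063  0.1222]]
```

View pics/w7.png

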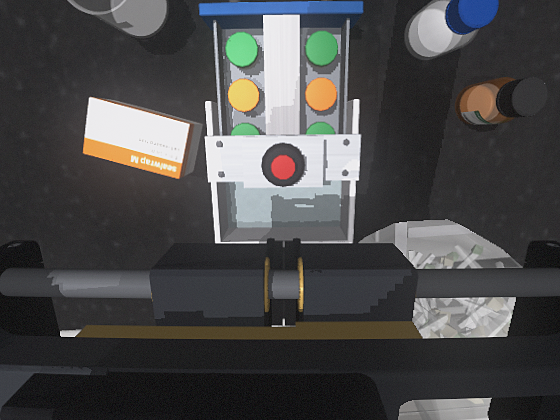

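View pics/s7c.png

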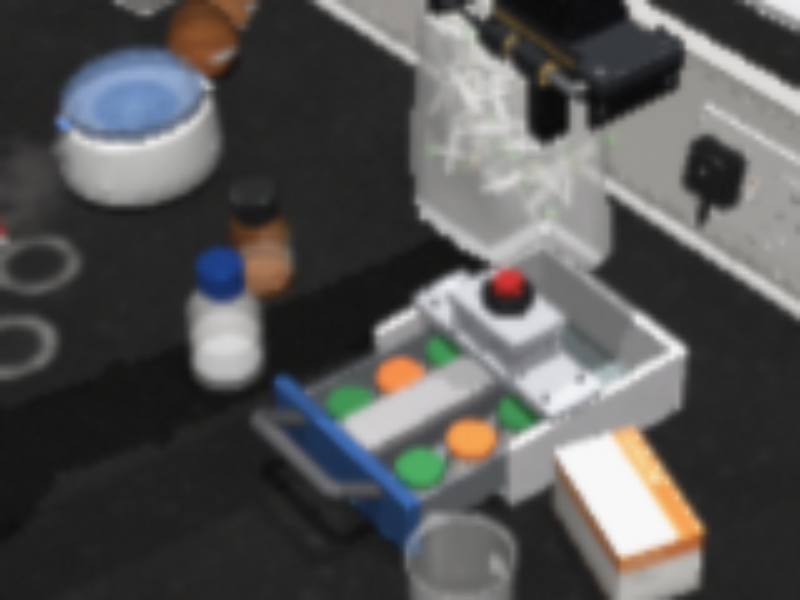

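The pictures show the pin home: the head is on the upper leaf and the red button at wrist pixel (283,168) is out. Its top measures 0.130 m. The brown bottle is upright and the other items are standing. The robot is clear of everything, so I'm handing in.

Run:
```python
from h import *
st();print(ctrl.close_job())
```

```text
t 21.0 p [ 0.6746 -0.0138  0.239 ] rv [ 0.058  1.571 -0.058] F [-0.3 -0.2  0.6] g 0.009
the job is handed in; nothing more can be done
None
```

The drawer is locked open with the ball-lock pin, and I handed the job in at 21 s of the 56 s allowed.

- **Bottle:** I gripped the brown bottle, lifted it clear and stood it upright at about (0.593, 0.228), well to the left of the drawer. The last pictures show it still standing there.
- **Drawer:** I hooked the shut fingers behind the handle and pulled until the force rose to about 20 N at the stop. The camera measured about 77 mm of travel rather than 80 mm. I did not pull again, and the pin then went through the strap, so the holes were aligned.
- **Pin:** I pressed down on the red button until the tool stopped at 0.124 m with about 26 N, which matches the pin home with the button in, then let go. Afterwards the button top measured 0.130 m and the top of the head about 0.121 m, so the pin is home and the button is out.
- **Other items:** The clear bottle, beaker and carton looked unmoved and upright in the pictures. I did not measure their positions again. The gripper was clear of everything when I handed in.

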